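# Sort two press-die sleeves on a gauge pin

### The job

Sort the two steel sleeves with the gauge pin: slide the one whose bore fits over the pin until it sits fully home on the blue foot, and leave it there; stand the other one, whose bore is too narrow, upright in the red reject tray. Leave the small press plunger and the roll of tape where they are.

Things in the scene. Friction and masses are not known exactly. Their poses are not given: they have to be found in the camera images.
- sleeve_wide_mid (a point): Centre (half-way up, on the axis) of the steel sleeve that fits: a plain round tube standing upright on the worktop, 47 mm outside diameter, 50 mm high, open through-bore of 31 mm, 29 mm at the mouths (thin wall, 8 mm), about 0.15 kg. z along its axis; no preferred yaw. The two sleeves look alike from the side and swap places from start to start; from above this one has the big hole.
- sleeve_narrow_mid (a point): Centre (half-way up, on the axis) of the steel sleeve that does not fit: outside the same, 47 mm diameter, 50 mm high, about 0.15 kg, but its through-bore is only 16 mm, 14 mm at the mouths (thick wall, 15.5 mm), so it stops on the pin's cone. z along its axis.
- gauge_seat (a point): Centre of the top face of the gauge's foot, 10 mm above the worktop, on the pin's axis (z up). The gauge is fixed: a blue round foot of 68 mm diameter, 10 mm thick, with a brass pin standing in its middle, 24 mm diameter for 32 mm above the foot, then a cone that narrows over another 18 mm to a blunt nose of 6 mm; the nose ends 50 mm above the foot, level with the top of a seated sleeve.
- reject_tray: Red square open tray, fixed to the worktop, 130 x 130 mm outside, rim 18 mm above the worktop, walls and floor 3 mm thick. Origin at the centre of its underside, on the worktop; x and y along its sides, z up.
- plunger: Bystander: pale grey press plunger, a solid stub with a flat head, 39 mm across and 39 mm high, loose on the worktop. Origin at the centre of its underside. To be left alone.
- tape: Bystander: roll of brown tape lying flat, 82 mm across and 19 mm high, loose. Origin at the centre of its underside. To be left alone.
Mind the look-alikes: they are no part of the job. What is shaped like the part that bears sleeve_wide_mid but green is not meant.

How it is judged (in metres and radians):
At the end, for the whole second after the job is handed in: The wide-bored sleeve sits on the gauge pin, within 8 mm of the pin's axis, upright within 10 degrees and within 5 mm of resting on the foot; the narrow-bored sleeve stands upright within 10 degrees on the floor of the reject tray, wholly inside its walls (horizontal distance between sleeve_wide_mid and gauge_seat below 0.008 m and z of sleeve_wide_mid in the frame of gauge_seat below 0.03 m and angle between the z axis of sleeve_wide_mid and the z axis of gauge_seat, either way round below 0.17 rad and x of sleeve_narrow_mid in the frame of reject_tray between -0.045 and 0.045 m and y of sleeve_narrow_mid in the frame of reject_tray between -0.045 and 0.045 m and z of sleeve_narrow_mid in the frame of reject_tray below 0.034 m and angle between the z axis of sleeve_narrow_mid and the z axis of reject_tray, either way round below 0.17 rad); the robot touches nothing.
It fails at once if the press plunger is displaced by more than 20 mm (distance of plunger from where it was at the start of the episode above 0.02 m).
It fails at once if the roll of tape is displaced by more than 20 mm (distance of tape from where it was at the start of the episode above 0.02 m).
It also fails if it takes over 64 s, if anything falls off the work surface, if the arm or the gripper's body presses on something with over 40 N, if the wrist force passes 120 N, or if a joint passes its speed limit or range.

### The arm

A 6-joint arm with a two-finger parallel gripper is mounted at the origin on a cart in front of the work surface, level with it; the furniture and walls round the work are solid. World frame = base frame: x ahead of the robot, y to its left, z up, the work surface at z = 0. Lengths are in mm, angles in rad, forces in N, time in s.
With the tool pointing down it reaches from about 200 to 875 mm from the base axis. Payload 3.4 kg.
Tool frame: the origin (TCP) lies at the very end of the fingers, on their centre line; the grasp point (between the pads) lies robot.grasp_offset behind it (robot.grasp_offset is the distance from the TCP to the grasp point, in mm); z points along the fingers, y is the direction in which the jaws open and shut (so a half turn about z gives the same grasp; the last joint's range is limited). The gripper opens to 94 mm and grips with 3 to 60 N. Pads are 16 mm wide; open, the fingers measure 119 mm over their backs; the gripper's body (75 mm by 177 mm) begins 78 mm behind the grasp point.
Start: joints at [-1.353, 0.276, 1.505, -0, 1.361, -0.121], TCP at [191.106, -542.354, 168.493] pointing down, gripper open.
Joint ranges: [-2.89, 2.89], [-0.75, 2.08], [0.22, 2.7], [-1.18, 4.32], [0.11, 2.71], [-2.7, 2.7]. Speed limits (rad/s): [2.57, 2.57, 3.14, 3.14, 3.14, 3.14].

### API

Orientations are given as a rotation vector (axis times angle).
In Python, from rig import robot gives the robot as it stands.
- The arm moves only by the tool send_rows, never from a script. Its argument "rows" is a list of rows, each a list of 4 numbers: the shift along the tool's x, y, z in cm, then the turn about the tool's z in degrees. In form: [[x, y, z, twist], ...]. A call has 1 to 20 rows; each row is the pose to reach, as a shift and turn from the pose measured when the call began, along the tool's axes at that moment; what a row does not reach only later rows make up. A row lasts 1/10 s, in which the tool goes at most 50 mm and 8.59 degrees, less where a joint would pass 70% of its speed; a pose out of reach is approached as far as the arm can. A call with a gripper value outside its range is refused whole. "grip" is the finger opening in cm, from 0 to 9.4, set as the call begins (left out, the last holds). The fingers move at their own pace and stop on an object; "grip_force" is the grip in N (left out, the last holds). Time passes only in rows, so rows that repeat a pose let the fingers close. It gives the time, the measured TCP pose, the force and the opening at its end, in the units of the state.
- robot.get_obs(): the state, without advancing time (a new reading comes with each control period).
- robot.capture(name): name is "scene" or "top"; returns a dict with "color" (400x640x3 uint8, red, green, blue), "range_z" (400x640 float32, mm along the optical axis (not along the pixel's ray), 0 where there is no reading), "K" (3x3 intrinsics, pixels), "dist_coeffs" ([k1, k2, p1, p2, k3] as OpenCV has them; the pictures are not rectified), "R" (3x3) and "t" (3): a world point X has camera coordinates R X + t. Camera axes: x right, y down, z forward; pixel columns grow to the right and rows downward; lengths in mm; the calibration is good to about 2 mm. A picture is of the moment at which its call begins.
- robot.sign_off(): hands the job in, once; it reports no verdict.
The state is a dict: "t": time; "q": joint angles; "qvel": joint speeds; "tau": joint torques, N m; "tcp_pos": TCP position; "eef_rot": TCP orientation; "contact_force": force on the tool from outside, world axes, zero at the start; "wrist_torque": the same for the moment, N m; "opening": opening from 0.0 (shut) to 1.0 (fully open).
Only numpy, scipy, OpenCV 4.12 (cv2) and the standard library are available. Lean on these libraries where they do the work, as an engineer would, in place of code of your own. Each camera call takes 0.05 s, during which the arm holds its last target. There are 200 camera calls.

## Working session

There is one attempt and no reset: what is moved stays moved. The work goes in short steps, Python scripts to look and compute and a tool call to move; the robot and the scene stay as the last step left them, time stands still between calls to the robot, and variables do not carry over. Pictures are saved under pics/ and viewed, on a budget of 10 in all, crops included, one or two more only if the job needs it, and the job is handed in when it is done.

Besides the shell and the picture viewer there is one more tool, called after ">>>" as a command line: name --pt "numbers of a row" for each row, then --argument value for the rest. send_rows: Moves the arm, as the interface text tells. Its arguments: {"type":"object","properties":{"rows":{"type":"array","items":{"type":"array","items":{"type":"number"}}},"grip":{"type":"number"},"grip_force":{"type":"number"}},"required":["rows"]}

```bash
mkdir -p pics
cat > h.py <<'E'
import numpy as np, cv2
from rig import robot
def cap(n):
    c=robot.capture(n); return c
def save(c,name,box=None,s=1):
    im=c["color"][...,::-1]
    if box: im=im[box[1]:box[3],box[0]:box[2]]
    im=cv2.resize(im,None,fx=s,fy=s,interpolation=cv2.INTER_CUBIC); cv2.imwrite("pics/"+name+".png",im)
def ray(c,uv):
    p=cv2.undistortPoints(np.array(uv,float).reshape(-1,1,2),c["K"],np.array(c["dist_coeffs"],float)).reshape(-1,2)
    d=np.c_[p,np.ones(len(p))]@c["R"]; o=-c["R"].T@c["t"]; return o,d
def onz(c,uv,z):
    o,d=ray(c,uv); return o+d*((z-o[2])/d[:,2])[:,None]
def proj(c,X):
    return cv2.projectPoints(np.array(X,float).reshape(-1,3),cv2.Rodrigues(c["R"])[0],c["t"],c["K"],np.array(c["dist_coeffs"],float))[0].reshape(-1,2)
def cloud(c):
    h,w=c["range_z"].shape; v,u=np.mgrid[:h,:w]
    p=cv2.undistortPoints(np.c_[u.ravel(),v.ravel()].astype(float).reshape(-1,1,2),c["K"],np.array(c["dist_coeffs"],float)).reshape(-1,2)
    z=c["range_z"].ravel().astype(float); P=np.c_[p,np.ones(len(p))]*z[:,None]
    P=(P-c["t"])@c["R"]; P[z==0]=np.nan; return P.reshape(h,w,3)
E
python3 - <<'E'
from h import *
a=cap("top");b=cap("scene")
save(a,"top1");save(b,"sc1")
for c in(a,b): print(-c["R"].T@c["t"],c["R"][2],c["K"][0,0])
o=robot.get_obs();print(o,robot.grasp_offset)
E
```

```text
[ 470.58922757  -31.86280174 1065.84773895] [ 0.10536274  0.01010784 -0.99438248] 442.69699201899704
[-51.7204202  458.53587028 873.03512201] [ 0.55998047 -0.4271878  -0.709882  ] 490.3458016123219
{'t': 0.1, 'q': array([-1.35301904e+00,  2.76506470e-01,  1.50598469e+00,  3.79545212e-06,
        1.36066493e+00, -1.20997279e-01]), 'qvel': array([ 0.00177779, -0.00062797, -0.0033981 ,  0.00039655,  0.00079495,
        0.00140679]), 'tau': array([ 2.31339502e-03, -4.05453515e+01, -2.37780333e+01,  7.01656519e-02,
        2.99086107e-02, -4.35797267e-05]), 'tcp_pos': array([ 190.96967772, -541.78209067,  167.71438874]), 'eef_rot': array([-3.09509171e+00, -5.29340245e-01,  1.12912985e-04]), 'contact_force': array([-0.71881347,  0.2866349 ,  0.23146121]), 'wrist_torque': array([ 0.00561981, -0.00711818,  0.04782026]), 'opening': 0.9971588524528405} 18.8
```

View pics/top1.png

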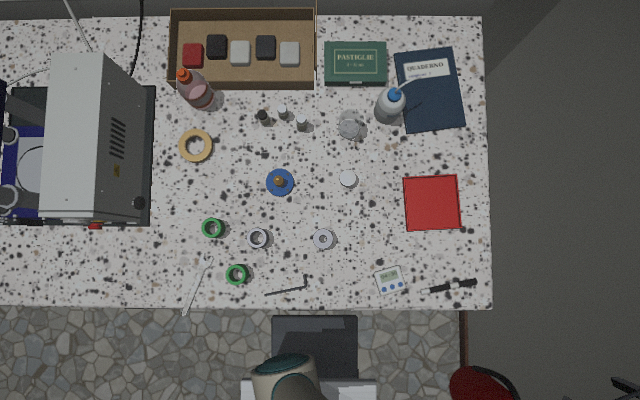

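View pics/sc1.png

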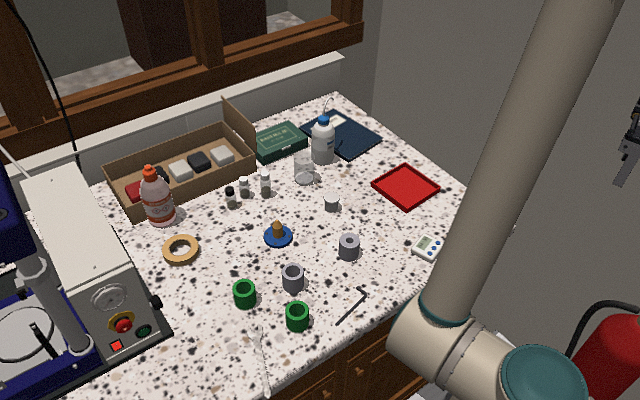

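The top view shows two grey sleeves: (258,238), with the bigger hole, and (323,239), with the small one. Things that could be mistaken for them are the green sleeves at (212,228) and (237,274), the plunger at (347,178), the glass at (349,127) and the tape at (196,146). The gauge is at (280,181) and the tray at (432,203). I choose the grey sleeves: wide = (258,238), narrow = (323,239). Next I check that in a crop and measure.

```bash
cat > m.py <<'E'
from h import *
def circ(P):
    A=np.c_[2*P[:,:2],np.ones(len(P))]; s=np.linalg.lstsq(A,(P[:,:2]**2).sum(1),rcond=None)[0]
    return s[:2],np.sqrt(s[2]+s[:2]@s[:2])
def top(c,uv,z,r=26,lo=None,hi=None):
    C=cloud(c); u,v=uv; h,w=C.shape[:2]
    m=np.zeros((h,w),np.uint8); cv2.circle(m,(int(u),int(v)),r,255,-1)
    k=(m>0)&(C[...,2]>(lo or z-6))&(C[...,2]<(hi or z+6))
    n,l,st,ce=cv2.connectedComponentsWithStats(k.astype(np.uint8)); i=1+np.argmax(st[1:,4]); k=(l==i).astype(np.uint8)
    ct=max(cv2.findContours(k,cv2.RETR_EXTERNAL,cv2.CHAIN_APPROX_NONE)[0],key=cv2.contourArea)
    ct=cv2.convexHull(ct).reshape(-1,2)
    W=onz(c,ct,z); cc,rr=circ(W); return cc.round(1),round(2*rr,1),np.nanmedian(C[...,2][k>0]).round(1)
E
python3 - <<'E'
from m import *
a=cap("top");b=cap("scene")
save(a,"crop1",(180,130,380,290),4)
for n,ua,ub,z in [("wide",(258,238),(292,270),50),("narrow",(323,239),(348,240),50),("plunger",(347,178),(331,201),39)]:
    for c,u in((a,ua),(b,ub)):
        try: print(n,top(c,u,z,18))
        except Exception as e: print(n,e)
def hsvmask(c,lo,hi,box):
    h=cv2.cvtColor(c["color"],cv2.COLOR_RGB2HSV); m=cv2.inRange(h,lo,hi); k=np.zeros_like(m);k[box[1]:box[3],box[0]:box[2]]=255
    m&=k; return max(cv2.findContours(m,cv2.RETR_EXTERNAL,cv2.CHAIN_APPROX_NONE)[0],key=cv2.contourArea).reshape(-1,2)
for c,bl,rd in((a,(255,155,305,210),(390,165,475,240)),(b,(250,215,305,255),(360,155,450,215))):
    ct=cv2.convexHull(hsvmask(c,(100,100,40),(130,255,255),bl)).reshape(-1,2)
    print("gauge",circ(onz(c,ct,10)))
    r=hsvmask(c,(0,120,60),(10,255,255),rd); W=onz(c,r,18)[:,:2].astype(np.float32); print("tray",cv2.minAreaRect(W))
E
```

```text
wide (array([483.3, 120.6]), np.float64(46.3), np.float64(51.0))
wide (array([480.8, 121. ]), np.float64(48.4), np.float64(49.4))
narrow (array([482.2, -31.2]), np.float64(45.7), np.float64(51.1))
narrow (array([480.1, -30. ]), np.float64(48.1), np.float64(49.6))
plunger (array([624.5, -88.3]), np.float64(38.3), np.float64(39.7))
plunger (array([622.9, -88.5]), np.float64(40.7), np.float64(39.0))
gauge (array([617.57892169,  73.67776859]), np.float64(32.96274604310665))
tray ((569.8058471679688, -290.5827331542969), (129.39027404785156, 133.11456298828125), 3.7468957901000977)
gauge (array([614.57782063,  74.86588418]), np.float64(34.68913083305124))
tray ((566.071533203125, -285.6468811035156), (137.72821044921875, 142.8221435546875), 3.701467752456665)
```

View pics/crop1.png

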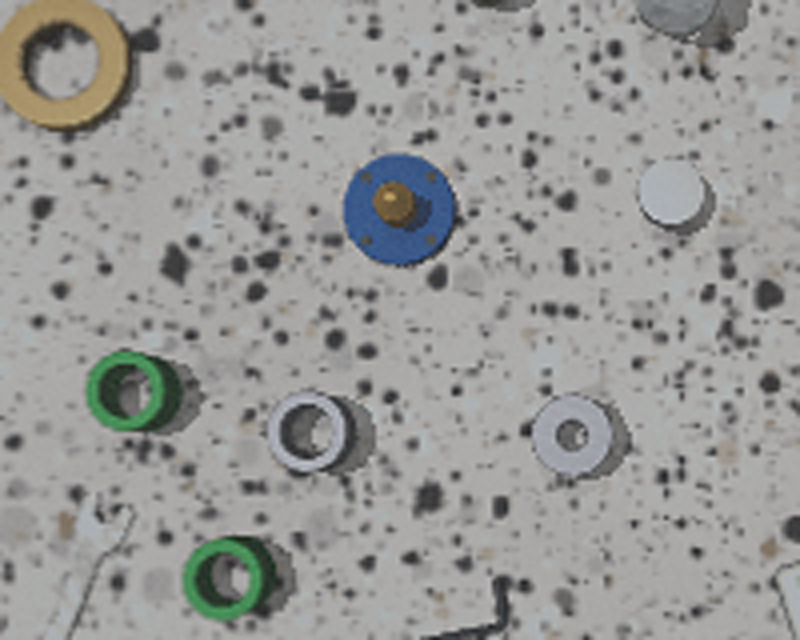

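The crop confirms the choice: the sleeve at crop (311,432) has the big bore and thin wall, the one at (573,434) has the small hole, and the look-alikes are green. Both views agree to about 2.5 mm, and diameters and heights match the description.

```bash
cat >> h.py <<'E'
from scipy.spatial.transform import Rotation as Ro
def delta(x,y,z,yaw=0):
    o=robot.get_obs(); R=Ro.from_rotvec(o["eef_rot"]); M=R.as_matrix()
    psi=np.degrees(np.arctan2(M[1,0],M[0,0]))
    print("t",round(o["t"],2),"tcp",o["tcp_pos"].round(1),"psi",psi.round(2),"zdir",M[:,2].round(4),"F",o["contact_force"].round(1),"open",round(o["opening"],3))
    print("row",(M.T@(np.array([x,y,z])-o["tcp_pos"])/10).round(2),"twist",round(psi-yaw,2))
E
python3 -c "
from h import *
delta(481,-30.5,125)"
```

```text
t 0.2 tcp [ 191.  -542.   167.9] psi 19.41 zdir [-2.0e-04  1.1e-03 -1.0e+00] F [-0.3 -0.2 -0.4] open 1.002
row [ 44.35 -38.6    4.34] twist 19.41
```

>>> send_rows --pt "4 -3.5 0 3" --pt "8 -7 0 6" --pt "12 -10.5 0 9" --pt "16 -14 0.5 12" --pt "20 -17.5 1 15" --pt "24 -21 1.5 18" --pt "28 -24.5 2 19.4" --pt "32 -28 2.5 19.4" --pt "36 -31.5 3 19.4" --pt "40 -35 3.5 19.4" --pt "43 -37.5 4 19.4" --pt "44.35 -38.6 4.3 19.4" --pt "44.35 -38.6 4.3 19.4" --pt "44.35 -38.6 4.3 19.4" --pt "44.35 -38.6 4.3 19.4" --pt "44.35 -38.6 4.3 19.4" --pt "44.35 -38.6 4.3 19.4" --pt "44.35 -38.6 4.3 19.4" --grip 9.4

```text
t: 2.0
tcp_pos: [480.8, -31.4, 125.6]
eef_rot: [-3.141, 0.002, -0.0]
contact_force: [0.7, 0.6, -0.2]
opening: 1.002
```

```bash
python3 -c "
from h import *
delta(481,-30.5,17)"
```

```text
t 2.0 tcp [480.8 -31.4 125.6] psi -0.09 zdir [ 1.e-04  9.e-04 -1.e+00] F [ 0.7  0.6 -0.2] open 1.002
row [ 0.02 -0.08 10.86] twist -0.09
```

Descend, grip, lift.

>>> send_rows --pt "0 -0.08 3 0" --pt "0 -0.08 6 0" --pt "0 -0.08 9 0" --pt "0 -0.08 10.5 0" --pt "0 -0.08 10.86 0" --pt "0 -0.08 10.86 0" --pt "0 -0.08 10.86 0"

```text
t: 2.7
tcp_pos: [481.8, -30.8, 18.0]
eef_rot: [-3.141, 0.003, -0.003]
contact_force: [0.4, 0.7, -0.1]
opening: 1.001
```

>>> send_rows --pt "0 0 0 0" --pt "0 0 0 0" --pt "0 0 0 0" --pt "0 0 0 0" --pt "0 0 0 0" --pt "0 0 0 0" --pt "0 0 0 0" --pt "0 0 0 0" --grip 4.0 --grip_force 20

```text
t: 3.5
tcp_pos: [481.8, -30.8, 17.9]
eef_rot: [-3.141, 0.003, -0.003]
contact_force: [0.8, 0.5, -0.6]
opening: 0.432
```

>>> send_rows --pt "0 0 -1.5 0" --pt "0 0 -3 0" --pt "0 0 -5 0" --pt "0 0 -7 0" --pt "0 0 -8 0" --pt "0 0 -8 0" --pt "0 0 -8 0"

```text
t: 4.2
tcp_pos: [481.2, -30.8, 97.4]
eef_rot: [-3.141, 0.003, -0.002]
contact_force: [-0.6, 0.1, -0.1]
opening: 0.425
```

```bash
python3 -c "
from h import *
c=cap('scene');save(c,'lift1',(260,120,420,300),3)
delta(569,-288.5,100)"
```

```text
t 4.25 tcp [480.8 -30.7  97. ] psi -0.11 zdir [ 3.e-04  9.e-04 -1.e+00] F [-0.4  0.2 -0.8] open 0.426
row [ 8.87 25.76 -0.32] twist -0.11
```

View pics/lift1.png

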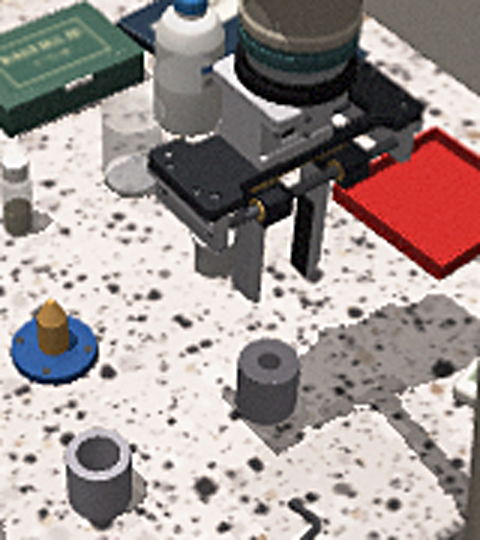

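The crop shows that the sleeve stayed on the table (scene ≈(349,250)) and the jaws are empty. I'll check the geometry.

Run:
```python
from m import *
a=cap("top");b=cap("scene")
print("tcp proj scene",proj(b,[480.8,-30.7,97]),"top",proj(a,[480.8,-30.7,97]))
print(top(b,(349,242),50,18))
print("old sleeve top", proj(b,[481,-30.5,50]))
C=cloud(b); 
k=(C[...,2]>99)&(C[...,2]<112)&(abs(C[...,0]-480)<60)&(abs(C[...,1]+30)<90)
P=C[k];print(len(P),np.percentile(P,[2,50,98],axis=0).round(0))
save(a,"top2",(250,160,410,290),4)
```

```text
tcp proj scene [[350.56272369 225.91837068]] top [[322.31002465 238.74497969]]
(array([479.4, -30.1]), np.float64(48.7), np.float64(49.7))
old sleeve top [[349.07778305 240.23016737]]Traceback (most recent call last):
  File "<stdin>", line 8, in <module>
    return _quantile_unchecked(
        a, q, axis, out, overwrite_input, method, keepdims, weights)
    return _ureduce(a,
                    func=_quantile_ureduce_func,
    ...<5 lines>...
                    overwrite_input=overwrite_input,
                    method=method)
    r = func(a, **kwargs)
    result = _quantile(arr,
                       quantiles=q,
    ...<2 lines>...
                       out=out,
                       weights=wgt)
    slices_having_nans = np.isnan(arr[-1, ...])
                                  ~~~^^^^^^^^^
IndexError: index -1 is out of bounds for axis 0 with size 0
```

Run:
```python
from m import *
a=cap("top");b=cap("scene")
delta(0,0,0)
C=cloud(b)
S=C[170:225,325:385]; k=(S[...,2]>60)&(S[...,2]<240)
P=S[k];print(len(P))
for lo in range(60,240,10):
    q=P[(P[:,2]>=lo)&(P[:,2]<lo+10)]
    if len(q)>3: print(lo,len(q),np.percentile(q,[5,50,95],axis=0).round(0)[:,:2].ravel())
save(a,"top2",(250,130,410,270),4)
save(b,"sc2",(300,150,400,260),5)
i=cv2.imread("pics/top2.png"); j=cv2.imread("pics/sc2.png"); 
p=proj(b,[480.8,-30.7,97])[0]; cv2.drawMarker(j,tuple(int(x) for x in ((p-[300,150])*5)),(0,0,255))
p=proj(a,[480.8,-30.7,97])[0]; cv2.drawMarker(i,tuple(int(x) for x in ((p-[250,130])*4)),(0,0,255))
j=cv2.resize(j,(300,330)); i=cv2.resize(i,(480,420)); o=np.zeros((420,780,3),np.uint8);o[:,:480]=i;o[:330,480:]=j;cv2.imwrite("pics/both2.png",o)
```

```text
t 4.45 tcp [481.  -30.7  97.1] psi -0.11 zdir [ 2.e-04  9.e-04 -1.e+00] F [-0.1  0.2 -0.8] open 0.426
row [-48.11  -2.98   9.7 ] twist -0.11
619
130 19 [472. -56. 476. -51. 487.  -8.]
140 60 [471. -59. 475. -50. 488.   2.]
150 66 [471. -60. 477. -48. 488.   3.]
160 64 [471. -59. 474. -50. 488.   2.]
170 73 [472. -58. 476.  -8. 489.   3.]
180 69 [471. -60. 475. -49. 489.   2.]
190 76 [471. -59. 475.  -7. 489.   3.]
200 61 [471. -60. 474. -50. 483.   2.]
210 35 [471. -61. 473. -52. 488.   2.]
220 13 [475. -55. 484. -52. 489. -26.]
230 83 [448. -62. 453.   5. 479.  51.]
```

View pics/both2.png

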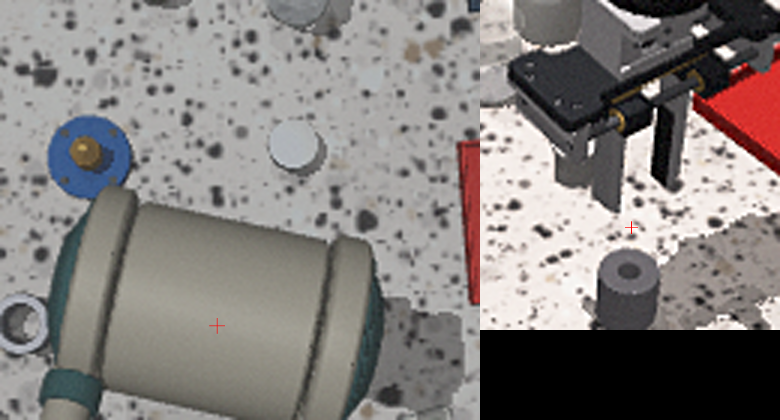

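The fingertips really are at about z≈133, while the state says 97. The fingers closed above the sleeve without touching it. I'll pin down this offset before going lower.

Run:
```python
from h import *
b=cap("scene");C=cloud(b)
S=C[170:235,325:385]; k=(S[...,2]>60)&(S[...,2]<225)
P=S[k]
for n,q in(("L",P[P[:,1]>-30]),("R",P[P[:,1]<=-30])): print(n,np.sort(q[:,2])[:12].round(1))
# lowest finger pixels, column wise
v,u=np.nonzero(k)
for uu in range(u.min(),u.max()+1,2):
    vv=v[u==uu].max(); print(uu+325,vv+170,S[vv,uu].round(1))
```

```text
L [134.  137.1 137.3 141.3 141.5 141.8 142.  142.7 143.3 143.5 143.8 143.9]
R [134.2 134.4 135.3 135.3 136.2 136.2 136.4 137.2 137.2 137.5 137.8 138.7]
337 214 [491.1   0.9 143.9]
339 216 [482.2   2.7 146.6]
341 218 [477.8   0.8 143.3]
343 219 [474.2  -1.8 141.8]
345 220 [475.2  -8.4 134. ]
347 209 [473.9 -10.2 166.4]Traceback (most recent call last):
  File "<stdin>", line 9, in <module>
    return umr_maximum(a, axis, None, out, keepdims, initial, where)
ValueError: zero-size array to reduction operation maximum which has no identity
```

Tips are about 36 mm above the reported TCP, taken from the lowest finger pixels around (345,220). I'll aim for a real tip height of about 17, which is a reported z near −19, and check partway.

>>> send_rows --pt "0 0 0 0" --pt "0 0 0 0" --pt "0 0 0 0" --pt "0 0 1 0" --pt "0 0 3 0" --pt "0 0 5 0" --pt "0 0 7 0" --pt "0 0 8 0" --pt "0 0 9 0" --pt "0 0 9.7 0" --pt "0 0 9.7 0" --pt "0 0 9.7 0" --grip 9.4

```text
t: 5.7
tcp_pos: [481.6, -30.8, 0.5]
eef_rot: [-3.141, 0.003, -0.002]
contact_force: [0.2, 0.0, -0.6]
opening: 1.002
```

Run:
```python
from h import *
b=cap("scene");C=cloud(b);delta(481,-30.5,-19)
k=(C[...,0]>455)&(C[...,0]<500)&(abs(C[...,1]+30)>40)&(abs(C[...,1]+30)<68)&(C[...,2]>18)&(C[...,2]<120)
P=C[k]
for s in(1,-1):
    q=P[s*(P[:,1]+30)>0]; print(s,len(q),np.sort(q[:,2])[:10].round(1),np.median(q[:,1]) if len(q) else 0)
save(b,"sc3",(300,180,400,290),5)
```

```text
t 5.75 tcp [481.9 -30.8   0.8] psi -0.11 zdir [ 1.9e-03  5.0e-04 -1.0e+00] F [ 0.6 -0.  -0.3] open 0.999
row [-0.09 -0.03  1.98] twist -0.11
1 153 [44.3 44.6 45.6 46.  46.6 46.8 47.  47.8 48.3 48.7] 27.706365237420844
-1 215 [35.5 37.8 38.6 39.2 40.2 40.4 41.6 42.  42.1 42.3] -78.33095249143788
```

View pics/sc3.png

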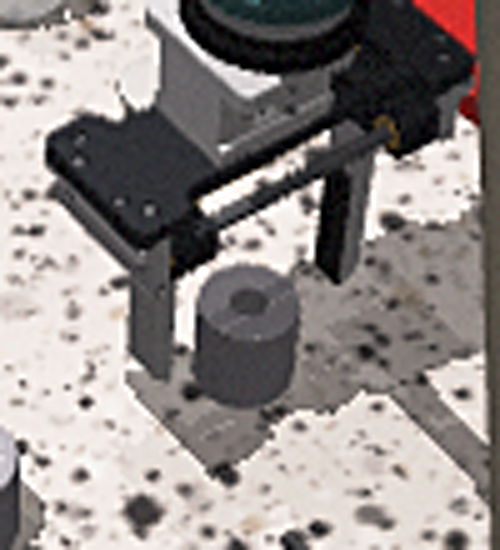

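The crop shows the sleeve (crop (245,335)) centred between the fingers, with the tips about 36 mm up. The offset is constant, so I lower 20 mm more and grip.

>>> send_rows --pt "-0.1 0 0.7 0" --pt "-0.1 0 1.4 0" --pt "-0.1 0 2 0" --pt "-0.1 0 2 0" --pt "-0.1 0 2 0"

```text
t: 6.25
tcp_pos: [480.7, -30.8, -19.6]
eef_rot: [-3.141, 0.003, -0.002]
contact_force: [-0.1, -1.1, 0.1]
opening: 1.003
```

>>> send_rows --pt "0 0 0 0" --pt "0 0 0 0" --pt "0 0 0 0" --pt "0 0 0 0" --pt "0 0 0 0" --pt "0 0 0 0" --pt "0 0 0 0" --pt "0 0 0 0" --grip 4.0 --grip_force 20

```text
t: 7.05
tcp_pos: [480.8, -30.9, -19.5]
eef_rot: [-3.141, 0.003, -0.002]
contact_force: [-0.3, -0.8, 1.3]
opening: 0.48
```

```bash
python3 -c "
from h import *
delta(481,-30.5,60)"
```

```text
t 7.05 tcp [480.8 -30.9 -19.5] psi -0.1 zdir [ 1.3e-03  4.0e-04 -1.0e+00] F [-0.3 -0.8  1.3] open 0.48
row [ 0.03 -0.05 -7.95] twist -0.1
```

>>> send_rows --pt "0 0 -1 0" --pt "0 0 -3 0" --pt "0 0 -5 0" --pt "0 0 -7 0" --pt "0 0 -8 0" --pt "0 0 -8 0" --pt "0 0 -8 0"

```text
t: 7.75
tcp_pos: [480.1, -30.8, 60.2]
eef_rot: [-3.141, 0.003, -0.001]
contact_force: [-0.3, -0.0, -1.5]
opening: 0.482
```

Run:
```python
from m import *
b=cap("scene"); delta(568.5,-288.5,60)
p=proj(b,[481,-30.5,130])[0];print(p)
print("sleeve top if held", top(b,p,130,20,lo=115,hi=138))
```

```text
t 7.8 tcp [479.8 -30.7  59.8] psi -0.1 zdir [-4.e-04  8.e-04 -1.e+00] F [-0.4 -0.2 -1.2] open 0.483
row [ 8.92 25.76 -0.05] twist -0.1
[351.4342823  215.28600465]
sleeve top if held (array([476.4, -25.2]), np.float64(66.5), np.float64(128.6))
```

Held: the weight of about 1.3 N is felt and the opening is steady at 0.48. On to the tray.

>>> send_rows --pt "1 3 0 0" --pt "2.2 6.5 0 0" --pt "3.5 10 0 0" --pt "4.7 13.5 0 0" --pt "5.9 17 0 0" --pt "7.1 20.5 0 0" --pt "8.2 23.5 0 0" --pt "8.7 25.2 0 0" --pt "8.9 25.8 0 0" --pt "8.9 25.8 0 0" --pt "8.9 25.8 0 0" --pt "8.9 25.8 0 0" --pt "8.9 25.8 0 0"

```text
t: 9.1
tcp_pos: [568.1, -287.7, 59.8]
eef_rot: [-3.14, 0.001, 0.001]
contact_force: [-0.3, 0.1, -0.7]
opening: 0.481
```

```bash
python3 -c "
from h import *
delta(569,-289,-16)"
```

```text
t 9.1 tcp [ 568.1 -287.7   59.8] psi -0.04 zdir [-5.0e-04  1.1e-03 -1.0e+00] F [-0.3  0.1 -0.7] open 0.481
row [0.09 0.14 7.58] twist -0.04
```

>>> send_rows --pt "0.1 0.15 2.5 0" --pt "0.1 0.15 5 0" --pt "0.1 0.15 6.5 0" --pt "0.1 0.15 7.2 0" --pt "0.1 0.15 7.5 0" --pt "0.1 0.15 7.65 0" --pt "0.1 0.15 7.65 0" --pt "0.1 0.15 7.65 0"

```text
t: 9.9
tcp_pos: [569.7, -289.4, -15.8]
eef_rot: [-3.141, 0.001, -0.002]
contact_force: [0.6, 0.2, -1.1]
opening: 0.484
```

>>> send_rows --pt "0 0 0 0" --pt "0 0 0 0" --pt "0 0 0 0" --pt "0 0 0 0" --pt "0 0 0 0" --pt "0 0 0 0" --pt "0 0 -2 0" --pt "0 0 -4 0" --pt "0 0 -7 0" --pt "0 0 -8 0" --pt "0 0 -8 0" --grip 6.5

```text
t: 11.0
tcp_pos: [570.8, -290.2, 65.9]
eef_rot: [3.14, -0.001, 0.006]
contact_force: [-0.9, -1.2, 0.0]
opening: 0.694
```

```bash
python3 -c "
from h import *
delta(481.3,121,64)"
```

```text
t 11.0 tcp [ 570.8 -290.2   65.9] psi -0.03 zdir [ 0.0041 -0.0019 -1.    ] F [-0.9 -1.2  0. ] open 0.694
row [ -8.97 -41.11   0.07] twist -0.03
```

>>> send_rows --pt "-0.8 -4 0 0" --pt "-1.7 -8 0 0" --pt "-2.6 -12 0 0" --pt "-3.5 -16 0 0" --pt "-4.4 -20 0 0" --pt "-5.2 -24 0 0" --pt "-6.1 -28 0 0" --pt "-7 -32 0 0" --pt "-7.9 -36 0 0" --pt "-8.6 -39.5 0 0" --pt "-8.95 -41.1 0 0" --pt "-8.95 -41.1 0 0" --pt "-8.95 -41.1 0 0" --pt "-8.95 -41.1 0 0" --pt "-8.95 -41.1 0 0" --grip 9.4

```text
t: 12.5
tcp_pos: [481.7, 119.7, 64.4]
eef_rot: [3.139, -0.003, 0.006]
contact_force: [0.7, 0.2, -0.1]
opening: 1.0
```

Run:
```python
from m import *
a=cap("top");b=cap("scene");delta(481.3,121,-19)
C=cloud(a); z=a["range_z"]
for c,u in((a,proj(a,[569,-289,53])[0]),(b,proj(b,[569,-289,53])[0])):
    try: print(u,top(c,u,53,22))
    except Exception as e: print(u,e)
save(b,"sc4",(240,120,460,320),3)
```

```text
t 12.6 tcp [481.8 120.   64.6] psi -0.12 zdir [ 0.0041 -0.002  -1.    ] F [0.6 0.  0.5] open 1.0
row [-0.08 -0.12  8.36] twist -0.12
[434.80597512 200.85211206] (array([ 571. , -287.9]), np.float64(46.7), np.float64(53.4))
[406.87557935 174.08488928] (array([ 568.7, -286.8]), np.float64(49.1), np.float64(53.0))
```

View pics/sc4.png

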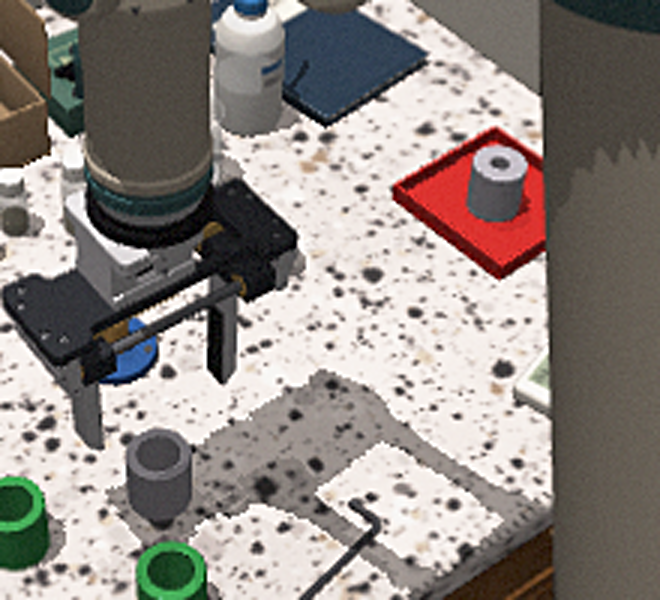

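The narrow sleeve (crop (497,180)) stands upright in the tray, with its top at z≈53 near the centre. Now the wide one: descend and grip.

>>> send_rows --pt "-0.05 -0.12 2 0" --pt "-0.05 -0.12 4.5 0" --pt "-0.05 -0.12 7 0" --pt "-0.05 -0.12 8 0" --pt "-0.05 -0.12 8.35 0" --pt "-0.05 -0.12 8.35 0" --pt "-0.05 -0.12 8.35 0"

```text
t: 13.3
tcp_pos: [482.7, 121.0, -18.0]
eef_rot: [3.14, -0.004, 0.01]
contact_force: [0.0, 0.3, 0.6]
opening: 0.997
```

>>> send_rows --pt "0 0 0 0" --pt "0 0 0 0" --pt "0 0 0 0" --pt "0 0 0 0" --pt "0 0 0 0" --pt "0 0 0 0" --pt "0 0 0 0" --pt "0 0 0 0" --grip 4.0 --grip_force 20

```text
t: 14.1
tcp_pos: [482.6, 120.8, -18.0]
eef_rot: [3.139, -0.003, 0.009]
contact_force: [0.1, -2.2, 0.6]
opening: 0.473
```

>>> send_rows --pt "0 0 -1 0" --pt "0 0 -3 0" --pt "0 0 -5 0" --pt "0 0 -7 0" --pt "0 0 -8 0" --pt "0 0 -8 0" --pt "0 0 -8 0"

```text
t: 14.8
tcp_pos: [481.6, 120.9, 61.6]
eef_rot: [3.139, -0.003, 0.008]
contact_force: [-0.2, -0.2, -1.8]
opening: 0.47
```

```bash
python3 -c "
from h import *
delta(616,74.3,61)"
```

```text
t 14.8 tcp [481.6 120.9  61.6] psi -0.12 zdir [ 0.0051 -0.0022 -1.    ] F [-0.2 -0.2 -1.8] open 0.47
row [13.45  4.64  0.14] twist -0.12
```

>>> send_rows --pt "2 0.7 0 0" --pt "5 1.7 0 0" --pt "8 2.8 0 0" --pt "11 3.8 0 0" --pt "12.8 4.4 0 0" --pt "13.5 4.65 0 0" --pt "13.5 4.65 0 0" --pt "13.5 4.65 0 0" --pt "13.5 4.65 0 0" --pt "13.5 4.65 0 0"

```text
t: 15.8
tcp_pos: [615.4, 74.6, 62.6]
eef_rot: [3.14, -0.002, 0.007]
contact_force: [-0.6, 0.4, -0.8]
opening: 0.468
```

Run:
```python
from m import *
b=cap("scene");delta(616.6,74.3,-8)
save(b,"sc5",(215,130,345,270),4)
C=cloud(b)
k=(C[...,2]>122)&(C[...,2]<138)&(abs(C[...,0]-616)<40)&(abs(C[...,1]-74)<35)
P=C[k];print(len(P),np.percentile(P,[3,50,97],axis=0).round(1))
```

```text
t 15.85 tcp [615.7  74.6  62.7] psi -0.09 zdir [ 0.005  -0.0021 -1.    ] F [-0.2 -0.1 -2.4] open 0.469
row [0.05 0.02 7.07] twist -0.09
256 [[593.7  43.9 122.5]
 [607.3  72.5 129.4]
 [634.9 107.3 135.9]]
```

View pics/sc5.png

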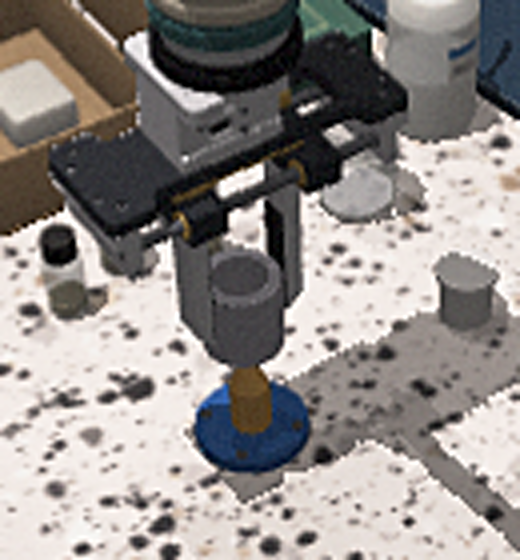

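The sleeve (crop (247,310)) hangs right above the pin (crop (251,385)). I lower it in two stages, watching the force.

>>> send_rows --pt "0.05 0 1 0" --pt "0.05 0 2 0" --pt "0.05 0 2.7 0" --pt "0.05 0 3.2 0" --pt "0.05 0 3.7 0" --pt "0.05 0 4 0" --pt "0.05 0 4 0"

```text
t: 16.55
tcp_pos: [616.1, 74.5, 22.2]
eef_rot: [3.139, -0.003, 0.006]
contact_force: [-0.8, -0.5, -1.7]
opening: 0.471
```

```bash
python3 -c "
from m import *
delta(616.6,74.3,-8)
b=cap('scene');u=proj(b,[616,74.3,90])[0];print(u,top(b,u,90,20,lo=84,hi=96))"
```

```text
t 16.55 tcp [616.1  74.5  22.2] psi -0.09 zdir [ 0.0041 -0.0021 -1.    ] F [-0.8 -0.5 -1.7] open 0.471
row [0.04 0.01 3.02] twist -0.09
[275.80506192 211.46097191] (array([615.5,  77.5]), np.float64(61.0), np.float64(90.0))
```

>>> send_rows --pt "0 0 0.4 0" --pt "0 0 0.8 0" --pt "0 0 1.2 0" --pt "0 0 1.6 0" --pt "0 0 1.6 0"

```text
t: 17.1
tcp_pos: [615.8, 74.4, 5.7]
eef_rot: [3.139, -0.002, 0.005]
contact_force: [-0.1, -0.3, -1.4]
opening: 0.468
```

>>> send_rows --pt "0 0 0.4 0" --pt "0 0 0.8 0" --pt "0 0 1.1 0" --pt "0 0 1.3 0" --pt "0 0 1.4 0" --pt "0 0 1.4 0"

```text
t: 17.7
tcp_pos: [615.7, 74.4, -8.0]
eef_rot: [3.139, -0.002, 0.005]
contact_force: [-1.4, -0.4, 2.1]
opening: 0.47
```

Contact shows at the expected height, so it is seated. Release and withdraw upward.

>>> send_rows --pt "0 0 0 0" --pt "0 0 0 0" --pt "0 0 0 0" --pt "0 0 0 0" --pt "0 0 0 0" --pt "0 0 0 0" --pt "0 0 -2 0" --pt "0 0 -5 0" --pt "0 0 -9 0" --pt "0 0 -13 0" --pt "0 0 -14 0" --pt "0 0 -14 0" --grip 7

```text
t: 18.9
tcp_pos: [616.6, 74.7, 133.9]
eef_rot: [3.139, -0.002, 0.011]
contact_force: [-0.2, 0.4, -0.4]
opening: 0.744
```

>>> send_rows --pt "-3 0 0 0" --pt "-7 0 0 0" --pt "-11 0 0 0" --pt "-15 0 0 0" --pt "-19 0 0 0" --pt "-22 0 0 0" --pt "-24 0 0 0" --pt "-24 0 0 0" --pt "-24 0 0 0" --pt "-24 0 0 0" --pt "-24 0 0 0"

```text
t: 20.0
tcp_pos: [377.7, 75.0, 131.7]
eef_rot: [3.139, -0.003, 0.011]
contact_force: [-0.2, -0.4, 0.2]
opening: 0.743
```

Run:
```python
from m import *
a=cap("top");b=cap("scene");delta(0,0,0)
for n,X in(("wide",[616,74.3,60]),("narrow",[570,-288,53]),("plunger",[623.7,-88.4,39])):
    for c in(a,b):
        u=proj(c,X)[0]
        try: print(n,u.round(),top(c,u,X[2],18))
        except Exception as e: print(n,u,e)
save(b,"sc6",(180,120,460,320),2.8); save(a,"top6")
```

```text
t 20.1 tcp [377.4  75.  131.9] psi -0.1 zdir [ 0.0069 -0.0022 -1.    ] F [0.3 0.5 0.2] open 0.746
row [-37.82   7.54  12.94] twist -0.1
wide [277. 180.] (array([616.4,  75.6]), np.float64(46.2), np.float64(60.8))
wide [276. 221.] (array([613.7,  76.8]), np.float64(49.0), np.float64(59.3))
narrow [434. 200.] (array([ 571. , -287.8]), np.float64(46.9), np.float64(53.4))
narrow [406. 174.] (array([ 568.2, -286.1]), np.float64(50.2), np.float64(53.0))
plunger [347. 178.] (array([624.5, -88.3]), np.float64(38.3), np.float64(40.0))
plunger [331.08751077 197.02635902] attempt to get argmax of an empty sequence
```

View pics/sc6.png

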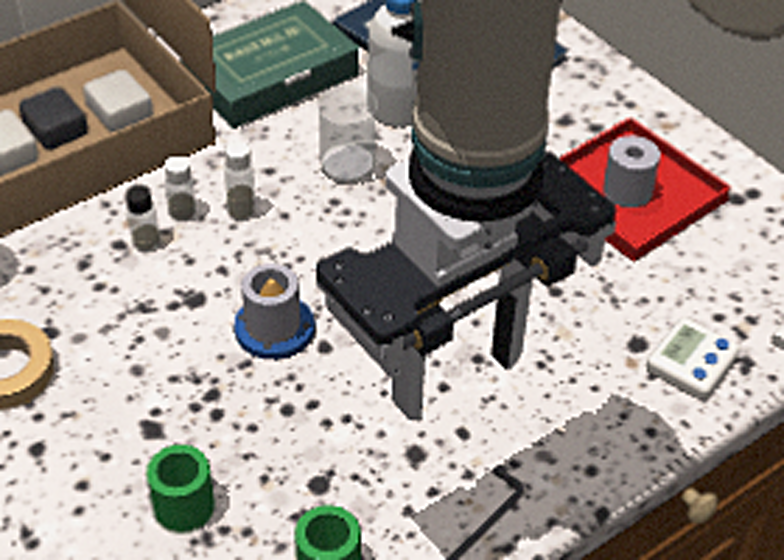

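The wide sleeve is seated on the blue foot, with the brass nose visible in its bore at crop (271,290) and its top at z≈60. The narrow one stands in the tray at crop (632,170). The plunger hasn't moved and the arm is clear.

```bash
python3 -c "
from rig import robot
print(robot.sign_off())"
```

```text
the job is handed in; nothing more can be done
None
```

The job is handed in at about 20 s of the 64 s: the wide-bored sleeve sits on the gauge pin and the narrow-bored one stands in the red reject tray.

**Last checks**
- **Wide sleeve:** its top is at z≈60 mm, which is fully home on the foot. It is about 2 mm from the measured pin axis, within the 2.5 mm play of the bore.
- **Narrow sleeve:** it is upright, with its top at z≈53 mm, so it rests on the tray floor, a few mm from the tray centre.
- **Bystanders:** the top view puts the plunger exactly where it started; the scene camera gave no reading because the gripper hid it. I checked the tape only by eye, and never went near it.
- **Arm:** clear of everything, with about 0 N on the tool.

**What disagreed**
- **Fingertip height:** the real fingertips are about 36 mm higher than the reported TCP. The first grasp of the narrow sleeve closed above it without touching. I measured the offset in the depth image and allowed for it after that.
- **Cameras:** the two views differ by about 2–3 mm throughout, so I averaged them. The scene camera also saw the tray about 10 mm too large because it included the outer walls.
- **Jaw opening:** it read about 45 mm on the 47 mm sleeves, with no ill effect.

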